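# Load and latch an ink cartridge in the cookie printer's dock

### The job

Fold both flaps of the small carton outwards, well past upright, take out the blue ink cartridge and lower it (do not drop it) fully home in the pocket of the ink dock. Then swing the red hook arm over it, all the way down until it rests in its catch. Leave the cookie tray, the spray bottle and the spatula where they are.

Things in the scene. Friction and masses are not known exactly. Their poses are not given: they have to be found in the camera images.
- carton: Open-topped brown cardboard carton, fixed to the table. Outside 116 (its x) x 136 (y) x 100 mm tall, walls and floor 4 mm. Origin: centre of its underside. x points across the two flap hinges, from the near one to the far one.
- flap_near_hinge (a point): Middle of the near flap's hinge line, on the carton's -x rim, 100 mm above the table; the line runs along the carton's y.
- flap_far_hinge (a point): Middle of the far flap's hinge line, on the carton's +x rim, 100 mm above the table; the line runs along the carton's y.
- flap_near (a joint): Near flap of the carton, cardboard, 42 mm long, 130 mm wide, 3 mm thick, stiff crease that stays where it is left. 0 = lying level over the opening, 1.57 = upright, up to 2.9 = folded back outside (towards the carton's -x). Starts ajar, 0.8 to 1.15, 45 mm or more free between the two. Lift its free edge while pushing out: a level push can jam.
- flap_far (a joint): Far flap of the carton, the same as the near one, but it folds back towards the carton's +x.
- cartridge: Blue ink cartridge, a rigid block 56 (its x) x 30 (y) x 84 mm tall with a white band near the top; it stands upright and loose on the carton's inner floor, roughly in the middle and roughly lined up with the carton, 12 mm below the rim. About 0.16 kg. The same either way round. Origin: centre of its underside. Take it across its 30 mm width from above: there is over 35 mm free on each side.
- dock: Ink dock, fixed to the table: grey base plate 170 (its x) x 110 (y) x 20 mm, with an upright aluminium pocket in the middle, two steel cheeks with the hook's hinge at +x (56 mm from the middle, 122 mm tall) and a steel two-pronged catch with a cross bar at -x (-56 mm, 110 mm tall). Origin: centre of its underside.
- dock_seat (a point): Centre of the pocket's floor, 20 mm above the table; axes as the dock's. The pocket is 63 (x) x 37 (y) mm, 40 mm deep with a flared mouth that ends 71 mm above the table; the cartridge stands in it upright with its long side along the dock's x, 3.5 mm clear all round, its top then 104 mm above the table.
- hook_hinge (a point): Hinge axis of the red hook arm, at the dock's +x end, 111 mm above the table; the axis runs along the dock's y. When the arm is closed its top lies 114.5 mm and its underside 107.5 mm above the table, 3.5 mm above a cartridge that is fully home.
- hook (a joint): Red hook arm, a bar 130 mm long from the hinge, 16 mm wide, 7 mm thick, with a 30 mm wide thumb tab and a short downward nose at its free end. 0 = level, closed: it points to the dock's -x over the pocket, its nose in the catch. 1.57 = upright, more = leaning back to the dock's +x. Stiff hinge: it stays where it is left. Starts leaning back at 1.75 to 2.1.
- hook_tip (a point): Free end of the red hook arm, on the bar's centre line, 130 mm from the hinge axis.
- cookie_tray: White tray of printed cookies, 130 (x) x 200 (y) x 18 mm, loose, beyond the work. Origin: centre of its underside. Leave it alone.
- spray_bottle: Clear spray bottle with a white and red head, 68 mm across, 190 mm tall, standing loose at the right. Origin: centre of its underside. Leave it alone.
- spatula: Spatula 200 mm long lying loose on the table at the left. Leave it alone.
Mind the look-alikes: they are no part of the job. What is shaped like the carton but purple is not meant.

How it is judged:
On the way, in this order (a step that is already met when the one before it is completed fails the run):
1. both carton flaps folded out past upright (over 1.7 rad) (value of joint each of flap_near, flap_far above 1.7 rad), for 0.2 s.
2. the cartridge stands fully home in the dock's pocket, the hook arm still raised (horizontal distance between cartridge and dock_seat below 0.007 m and z of cartridge in the frame of dock_seat below 0.004 m and angle between cartridge's own z axis and vertical below 0.08 rad and value of joint hook above 0.3 rad), for 0.2 s.
3. the hook arm swung down into its catch (value of joint hook below 0.06 rad), for 0.2 s.
At the end, for the whole second after the job is handed in: The cartridge stands still, upright (within 0.08 rad) and fully home in the dock's pocket (centre within 7 mm, underside within 4 mm of the pocket's floor), with the red hook arm down in its catch (within 0.06 rad of level) (horizontal distance between cartridge and dock_seat below 0.007 m and z of cartridge in the frame of dock_seat below 0.004 m and angle between cartridge's own z axis and vertical below 0.08 rad and value of joint hook below 0.06 rad and linear speed of cartridge below 0.02 m/s); the robot touches nothing.
It fails at once if the cartridge is dropped or thrown (over 0.7 m/s out of the fingers) (linear speed of cartridge above 0.7 m/s and contact force between the fingers and cartridge below 0.1 N).
It fails at once if the cookie tray is moved more than 30 mm (distance of cookie_tray from where it was at the start of the episode above 0.03 m).
It fails at once if the spray bottle is moved more than 30 mm (distance of spray_bottle from where it was at the start of the episode above 0.03 m).
It fails at once if the spatula is moved more than 30 mm (distance of spatula from where it was at the start of the episode above 0.03 m).
It fails at once if the spray bottle is tipped (angle between spray_bottle's own z axis and vertical above 0.5 rad).
It also fails if it takes over 70 s, if anything falls off the work surface, if the arm or the gripper's body presses on something with over 40 N, if the wrist force passes 120 N, or if a joint passes its speed limit or range.

### The arm

A 7-joint arm with a two-finger parallel gripper is mounted at the origin on the work surface. World frame = base frame: x ahead of the robot, y to its left, z up, the work surface at z = 0. Lengths are in m, angles in rad, forces in N, time in s.
With the tool pointing down it reaches from about 0.425 to 0.95 m from the base axis. Payload 4.7 kg.
Tool frame: the origin (TCP) lies on the centre line of the jaws, within the pads' length; the fingertips stand robot.nose_length ahead of it and the grasp point (between the pads) lies 8 mm behind it (robot.nose_length is the distance from the TCP to the fingertips, in m); z points along the fingers, y is the line along which they close (so a half turn about z gives the same grasp; the last joint's range is limited). The gripper opens to 85 mm and grips with 20 to 120 N. Pads are 22 mm wide; open, the fingers measure 114 mm over their backs; the gripper's body (76 mm by 85 mm) begins 54 mm behind the grasp point. The pads swing forward as they close: fully open they stand 13 mm farther back than shut.
Start: joints at [1.269, 0.469, -0.049, 1.532, 0.024, 1.141, -0.082], TCP at [0.182, -0.65, 0.242] pointing down, gripper open.
Joint ranges: [-2.59, 2.59], [-0.33, 1.99], [-1.39, 1.29], [0.1, 2.45], [-1.04, 4.18], [0.21, 1.99], [-2.66, 2.66]. Speed limits (rad/s): [2.57, 2.57, 3.14, 3.14, 3.14, 3.14, 3.14].

### API

Orientations are given as [roll, pitch, yaw] about the fixed x, y, z axes, in that order (R = Rz(yaw) Ry(pitch) Rx(roll)).
In Python, from plant import robot gives the robot as it stands. Calls block until the motion is done:
- robot.goto(position, orientation): joint-space move of the TCP to a pose.
- robot.move_straight(position, vel=0.15, attitude=None, contact_N=None): straight line of the TCP; attitude=None keeps the orientation; vel is the mean speed in m/s. With contact_N (N) it stops when the force on the tool has changed by that much, and returns True; else False.
- robot.move_joints(angles): joint-space move.
- robot.grip(opening, strength=None): opening from 0.0 (shut) to 1.0 (fully open); strength is the grip in N (None keeps the last); returns when the fingers have stopped.
- robot.sleep(seconds).
- robot.inverse_kinematics(position, orientation): joint angles nearest the present ones, or None.
- robot.sense(): the state.
- robot.grab_frame(name): name is "scene" or "top" or "wrist"; returns a dict with "image" (480x640x3 uint8, red, green, blue), "range_z" (480x640 float32, m along the optical axis (not along the pixel's ray), 0 where there is no reading), "fx", "fy", "cx", "cy" (pixels), "R" (3x3) and "t" (3): a world point X has camera coordinates R X + t. Camera axes: x right, y down, z forward; pixel columns grow to the right and rows downward; lengths in m; the calibration is good to about 2 mm. A picture is of the moment at which its call begins.
A pose or a line that the arm cannot do raises robot.IKError and nothing moves.
- robot.close_job(): hands the job in; it is judged then, once.
The state is a dict: "t": time; "joint_pos": joint angles; "joint_velocities": joint speeds; "effort": joint torques, N m; "tcp_pos": TCP position; "tcp_rot": TCP orientation; "wrist_force": force on the tool from outside, world axes, zero at the start; "torque": the same for the moment, N m; "opening": opening from 0.0 (shut) to 1.0 (fully open); "gripper_force": force on a finger pad.
Only numpy, scipy, OpenCV 4.12 (cv2) and the standard library are available. Lean on these libraries where they do the work, as an engineer would, in place of code of your own. Each camera call takes 0.05 s, during which the arm holds its last target. There are 200 camera calls.

## Working session

There is one attempt and no reset: what is moved stays moved. The work goes in short steps, each a Python script; the robot and the scene stay as the last script left them, time stands still between calls to the robot, and variables do not carry over. Pictures are saved under pics/ and viewed, at most 10 in all, crops included, and the job is handed in when it is done.

```bash
ls; mkdir -p pics
python3 - <<'E'
from plant import robot
import cv2,numpy as np
for n in("scene","top"):
    f=robot.grab_frame(n); cv2.imwrite(f"pics/{n}0.png",f["image"][:,:,::-1]); np.savez(f"{n}0.npz",**f)
    print(n,f["fx"],f["cx"],f["cy"],f["R"].round(3).tolist(),f["t"].round(3))
print(robot.nose_length, robot.sense())
E
```

```text
pics
scene 520.5636415569446 311.21229928468637 245.99215312926327 [[0.874, 0.485, -0.013], [0.253, -0.478, -0.841], [-0.415, 0.732, -0.541]] [-0.496 -0.057  1.714]
top 477.1935171037551 314.4606469006828 245.26034582978562 [[-0.003, -1.0, -0.007], [-0.997, 0.003, -0.073], [0.073, 0.007, -0.997]] [0.01  0.587 1.167]
0.011 {'t': 0.1, 'joint_pos': array([ 1.2690739 ,  0.4694366 , -0.04860356,  1.53357597,  0.02412522,
        1.14101136, -0.08229736]), 'joint_velocities': array([ 0.00104784, -0.00213568, -0.00035869, -0.00403794,  0.001594  ,
        0.00026235,  0.00110755]), 'effort': array([ 5.30950128e-04, -5.11515749e+01, -4.69592877e-02, -2.38389248e+01,
        1.07459666e-02,  4.39140655e-03,  2.67228620e-05]), 'tcp_pos': array([ 0.18175399, -0.64954073,  0.24131463]), 'tcp_rot': array([-3.13974984e+00,  8.34029149e-05,  2.72872399e-01]), 'wrist_force': array([ 0.18119948, -1.2178955 , -0.25129464]), 'torque': array([-0.0368095 ,  0.00471409,  0.00588072]), 'gripper_force': 0.0, 'opening': 1.0018806268524072}
```

View pics/scene0.png

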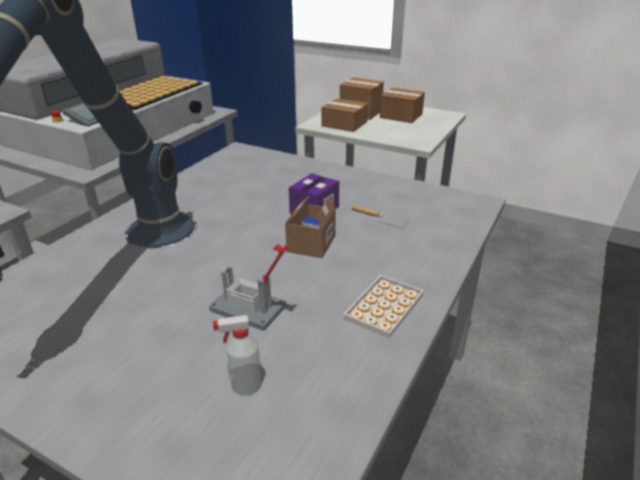

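View pics/top0.png

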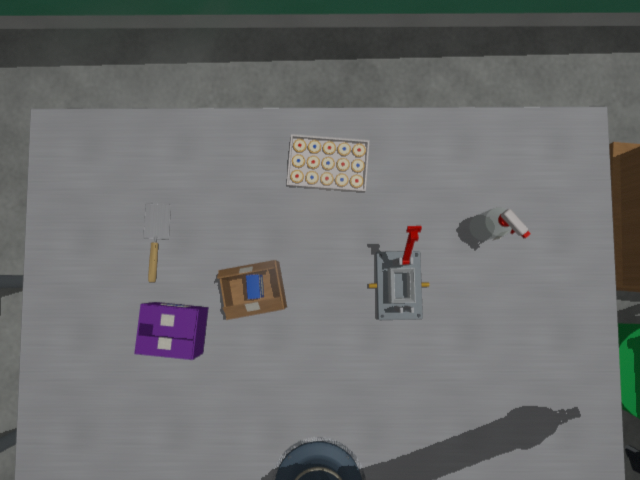

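Top view: carton around (252,290) with blue cartridge at (254,287). Labelled flaps lie at its upper and lower rims. Dock is around (399,286) with the red hook leaning up (+x). Bottle at (495,223), tray at (328,163), spatula at (155,243), purple decoy at (170,330).

```bash
cat > h.py <<'E'
import numpy as np,cv2
def cloud(f):
    Z=f["range_z"].astype(float); v,u=np.indices(Z.shape)
    P=np.stack([(u-f["cx"])/f["fx"]*Z,(v-f["cy"])/f["fy"]*Z,Z],-1)
    W=(P-f["t"])@f["R"]; W[Z<=0]=np.nan; return W
def rect(pts):
    (c,s,a)=cv2.minAreaRect((pts[:,:2]*1000).astype(np.float32)); return np.round(c,1),np.round(s,1),round(a,1)
E
python3 - <<'E'
from h import *
for n in("top","scene"):
    f=dict(np.load(n+"0.npz")); W=cloud(f); im=f["image"].astype(int); r,g,b=im[...,0],im[...,1],im[...,2]
    z=W[...,2]; hsv=cv2.cvtColor(f["image"],cv2.COLOR_RGB2HSV)
    x,y=W[...,0],W[...,1]
    print(n)
    tb=(abs(z)<.006)&(x>.3)&(x<.8)&(abs(y)<.4); print(" table z",np.median(z[tb]))
    blue=(hsv[...,0]>100)&(hsv[...,0]<125)&(hsv[...,1]>120)&(x>.3)&(x<.9)&(abs(y)<.5)&(z>.03)
    p=W[blue]; print(" blue",len(p),p.mean(0).round(4),np.percentile(p[:,2],[5,50,95]).round(4),rect(p[p[:,2]>.08]))
    br=(x>.3)&(x<.7)&(y>.03)&(y<.27)&(z>.09)&(z<.108)&(hsv[...,0]<25); p=W[br]; print(" rim",len(p),rect(p))
    br=(x>.3)&(x<.7)&(y>.03)&(y<.27)&(z>.108)&(hsv[...,0]<25)&(hsv[...,0]>3); p=W[br]; print(" flaps",len(p),rect(p),p[:,2].max())
    dk=(x>.3)&(x<.7)&(y>-.35)&(y<-.05)&(z>.012)&(z<.028); p=W[dk]; print(" plate",len(p),rect(p))
    dk=(x>.3)&(x<.7)&(y>-.35)&(y<-.05)&(z>.063)&(z<.078); p=W[dk]; print(" mouth",len(p),rect(p))
    dk=(x>.3)&(x<.7)&(y>-.35)&(y<-.05)&(z>.1)&(z<.13)&(hsv[...,1]<90); p=W[dk]; print(" posts",len(p),rect(p))
    red=((hsv[...,0]<6)|(hsv[...,0]>174))&(hsv[...,1]>150)&(x>.3)&(x<.8)&(y>-.35)&(y<-.05)&(z>.05); p=W[red]
    if len(p): i=np.argmax(p[:,2]);print(" red",len(p),p[:,2].min().round(3),p[i].round(3),rect(p))
f=dict(np.load("top0.npz"));a=f["image"][235:345,205:445,::-1]
cv2.imwrite("pics/c1.png",cv2.resize(a,(792,363),interpolation=cv2.INTER_CUBIC))
E
```

```text
top
 table z -0.0012992151374983099
 blue 291 [0.4856 0.1529 0.0865] [0.083  0.0863 0.0901] (array([485.7, 153.1]), array([54.4, 29.4]), 3.7)
 rim 421 (array([478.8, 155.6]), array([116.7, 136.5]), 10.2)
 flaps 965 (array([478.6, 155.6]), array([109.9, 130.7]), 10.6) 0.1410721776729029
 plate 2194 (array([ 487.8, -200.4]), array([147.2, 168.8]), 89.8)
 mouth 311 (array([ 488.1, -200.7]), array([122.9,  58.1]), 0.7)
 posts 107 (array([ 488.6, -200.5]), array([124.3,  31.2]), 1.3)
 red 313 0.112 [ 0.606 -0.197  0.232] (array([ 574.4, -201.1]), array([75.2, 26.9]), 5.1)
scene
 table z -0.00018076551919634097
 blue 68 [0.4847 0.1469 0.0872] [0.0839 0.0871 0.0909] (array([487.5, 149. ]), array([28.4, 50.2]), 88.8)
 rim 284 (array([483.4, 152.9]), array([118.5, 144.6]), 8.5)
 flaps 298 (array([484.9, 154.8]), array([108.8, 133.7]), 11.1) 0.14091023705114408
 plate 1008 (array([ 491.1, -203.7]), array([172.7, 113.3]), 1.2)
 mouth 298 (array([ 491.6, -202.9]), array([128.7,  58.4]), 1.1)
 posts 138 (array([ 492.2, -203.5]), array([130.5,  39.4]), 0.8)
 red 53 0.125 [ 0.611 -0.209  0.229] (array([ 587. , -197.3]), array([30.6, 58.7]), 81.1)
```

View pics/c1.png

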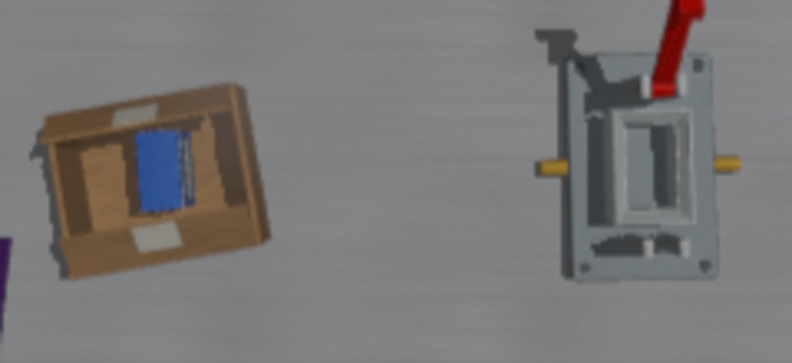

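Enlarged crop: the carton is turned about +10° with both flaps ajar, and the cartridge is turned less. The dock is nearly square to world axes, with its hook hinge at +x. Heights check out: rim about 100, cartridge top about 87, flap edges about 141 mm. Next I go above the carton and refine with the wrist camera.

```bash
cat >> h.py <<'E'
from plant import robot
C=np.array([.480,.155]);CY=np.deg2rad(10.3)
def loc(c,yaw,dx,dy,z):
    return [c[0]+dx*np.cos(yaw)-dy*np.sin(yaw), c[1]+dx*np.sin(yaw)+dy*np.cos(yaw), z]
def st(m=""):
    s=robot.sense(); print(m,round(s["t"],2),s["tcp_pos"].round(4),s["tcp_rot"].round(3),"F",s["wrist_force"].round(1),"op",round(s["opening"],3),"g",round(s["gripper_force"],1),"nose",robot.nose_length)
def snap(n,png=None):
    f=robot.grab_frame(n)
    if png: cv2.imwrite("pics/"+png,f["image"][:,:,::-1])
    return f,cloud(f),cv2.cvtColor(f["image"],cv2.COLOR_RGB2HSV)
E
python3 - <<'E'
from h import *
robot.goto([.489,-.201,.36],[np.pi,0,0.017]); st()
np.savez("wd.npz",**snap("wrist","wd.png")[0])
robot.goto(loc(C,CY,0,0,.30),[np.pi,0,CY]); robot.grip(0); st()
f,W,h=snap("wrist","wc.png"); np.savez("wc.npz",**f); print((-f["R"].T@f["t"]).round(3))
a=np.hstack([cv2.imread("pics/wd.png"),cv2.imread("pics/wc.png")]); cv2.imwrite("pics/w1.png",cv2.resize(a,(800,300)))
for n in("wd","wc"):
    f=dict(np.load(n+".npz"));W=cloud(f);h=cv2.cvtColor(f["image"],cv2.COLOR_RGB2HSV);x,y,z=np.moveaxis(W,-1,0)
    def R(t,m):
        p=W[m]; print(t,len(p), (rect(p),np.median(p[:,2]).round(4)) if len(p)>5 else "")
    if n=="wd":
        k=(abs(x-.489)<.13)&(abs(y+.201)<.1)
        R("plate",k&(z>.012)&(z<.028));R("mouth",k&(z>.066)&(z<.076)&(abs(x-.489)<.048));R("cheeks",k&(z>.117)&(z<.127)&(h[...,1]<90));R("catch",k&(z>.105)&(z<.115)&(h[...,1]<90)&(x<.46))
    else:
        k=(abs(x-.48)<.1)&(abs(y-.155)<.1)
        R("rim",k&(z>.094)&(z<.106));R("blue",k&(z>.08)&(z<.095)&(h[...,0]>100)&(h[...,0]<125)&(h[...,1]>120));R("flaps",k&(z>.112)&(z<.15));
E
```

```text
2.11 [ 0.4886 -0.2022  0.3597] [3.141e+00 1.000e-03 1.500e-02] F [-0.7  0.1 -0.2] op 1.0 g 0.0 nose 0.011
 4.28 [0.48  0.155 0.3  ] [ 3.142 -0.     0.18 ] F [ 0.1 -0.2 -0. ] op -0.002 g 0.0 nose 0.011
[0.559 0.17  0.432]
plate 9810 ((array([ 489.7, -201.8]), array([169.4, 149.4]), 0.8), np.float64(0.0207))
mouth 1381 ((array([ 490. , -201.6]), array([83., 57.]), 1.1), np.float64(0.0703))
cheeks 273 ((array([ 545.9, -200.6]), array([16.1, 30.2]), 0.8), np.float64(0.1227))
catch 279 ((array([ 434.4, -202.7]), array([12.1, 31. ]), 0.8), np.float64(0.1094))
rim 1866 ((array([480.5, 155.4]), array([116.9, 136.6]), 10.3), np.float64(0.1014))
blue 1974 ((array([486.3, 152.5]), array([54. , 29.3]), 4.5), np.float64(0.0887))
flaps 7190 ((array([482.5, 155.8]), array([104.9, 130.3]), 10.3), np.float64(0.128))
```

View pics/w1.png

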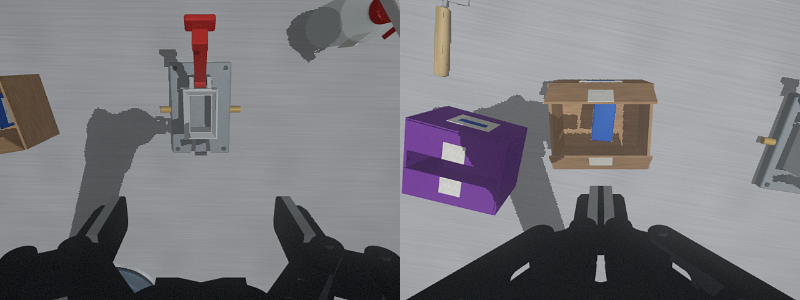

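Both wrist views show the dock (left) and the carton with cartridge (right) clearly. All measured sizes and heights agree: seat (0.490, -0.2017), yaw 0.9°; cartridge (0.4863, 0.1525), yaw 4.5°. Now the flaps.

```bash
sed -i 's/^C=.*/C=np.array([.4805,.1554]);CY=np.deg2rad(10.3);D=np.array([.4900,-.2017]);DY=np.deg2rad(.9)/' h.py
python3 - <<'E'
from h import *
f=dict(np.load("wc.npz"));W=cloud(f);p=W[300:470,290:350].reshape(-1,3);p=p[(p[:,2]>.15)];print("finger lowest z",np.nanpercentile(p[:,2],[0.5,2,5]))
N=.011
robot.move_straight(loc(C,CY,0,0,.116+N),vel=.25); st("in")
for s in(-1,1):
    for u,z,v in((20,.118,.1),(45,.130,.06),(62,.128,.06),(71,.113,.06)):
        robot.move_straight(loc(C,CY,s*u/1000,0,z+N),vel=v); st(u)
    robot.move_straight(loc(C,CY,s*.05,0,.135+N),vel=.12)
    robot.move_straight(loc(C,CY,0,0,.125+N),vel=.2)
robot.move_straight(loc(C,CY,0,0,.30),vel=.3)
f,W,h=snap("wrist","wc2.png")
q=(W-[*C,0])@np.array([[np.cos(CY),-np.sin(CY),0],[np.sin(CY),np.cos(CY),0],[0,0,1]])
for s in(-1,1):
    k=(abs(q[...,1])<.06)&(s*q[...,0]>.060)&(s*q[...,0]<.11)&(q[...,2]>.06)&(q[...,2]<.15); p=q[k]
    print(s,len(p),[(round(s*a,3)) for a in np.percentile(p[:,0],[2,50,98])],np.percentile(p[:,2],[2,50,98]).round(3))
x,y,z=np.moveaxis(W,-1,0);b=(z>.08)&(z<.095)&(h[...,0]>100)&(h[...,0]<125)&(h[...,1]>120)&(abs(x-.48)<.06)&(abs(y-.155)<.06);print(rect(W[b]))
cv2.imwrite("pics/w2.png",f["image"][60:300,200:480,::-1])
E
```

```text
finger lowest z [0.29658355 0.29859501 0.30231871]
in 5.17 [0.4813 0.156  0.128 ] [-3.141e+00 -2.000e-03  1.800e-01] F [-0.2  0.5  0.2] op -0.002 g 0.0 nose 0.011
20 5.52 [0.4613 0.1519 0.1302] [ 3.141e+00 -3.000e-03  1.800e-01] F [0.9 0.1 0. ] op -0.002 g 0.0 nose 0.011
45 6.12 [0.4361 0.1472 0.1411] [ 3.141 -0.     0.18 ] F [-0.6  0.7  0.7] op -0.004 g 0.0 nose 0.011
62 6.56 [0.419  0.1442 0.1389] [3.141 0.    0.18 ] F [0.7 0.1 0.4] op 0.0 g 0.0 nose 0.011
71 7.0 [0.4101 0.1426 0.1235] [3.141e+00 1.000e-03 1.800e-01] F [0.2 0.2 0.2] op 0.004 g 0.0 nose 0.011
20 8.17 [0.4996 0.1589 0.1288] [3.142e+00 1.000e-03 1.800e-01] F [-0.2 -0.   0.5] op -0.002 g 0.0 nose 0.011
45 8.78 [0.5249 0.1635 0.141 ] [-3.141 -0.     0.18 ] F [-0.2 -0.4  0.3] op -0.001 g 0.0 nose 0.011
62 9.21 [0.5418 0.1666 0.1388] [-3.141  0.     0.18 ] F [-0.6  0.   0.1] op -0.001 g 0.0 nose 0.011
71 9.65 [0.5501 0.168  0.1234] [3.142e+00 1.000e-03 1.800e-01] F [-0.3  0.7 -0.5] op -0.0 g 0.0 nose 0.011
-1 5010 [np.float64(0.093), np.float64(0.074), np.float64(0.061)] [0.102 0.109 0.118]
1 7717 [np.float64(0.061), np.float64(0.079), np.float64(0.095)] [0.103 0.111 0.119]
(array([487.2, 152.4]), array([55.8, 29.2]), 4.5)
```

View pics/w2.png

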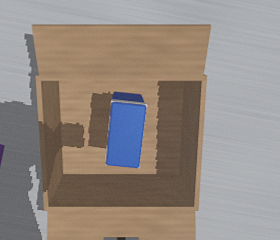

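Picture: both flaps lie folded out, at about 2.68 rad from the depth slope, with the cartridge undisturbed at crop (127,133). Now I grasp it.

Run:
```python
from h import *
K=np.array([.487,.1525]);KY=np.deg2rad(4.5)
robot.grip(.65); robot.move_straight([*K,.2],vel=.3,attitude=[np.pi,0,KY])
robot.move_straight([*K,.070],vel=.1); st("at")
robot.grip(0,40); st("grip")
robot.move_straight([*K,.075],vel=.03); robot.move_straight([*K,.26],vel=.12); st("up")
robot.move_straight([*D,.26],vel=.25,attitude=[np.pi,0,DY]); robot.sleep(.3); st("over")
f,W,h=snap("wrist","wh.png"); x,y,z=np.moveaxis(W,-1,0)
b=(h[...,0]>100)&(h[...,0]<125)&(h[...,1]>120)&(abs(x-.49)<.1)&(abs(y+.2)<.1)&(z>.15)
p=W[b];print("wrist blue",len(p),rect(p),np.percentile(p[:,2],[1,50,99]).round(4))
g,W,h=snap("scene","sh.png"); x,y,z=np.moveaxis(W,-1,0)
b=(h[...,0]>100)&(h[...,0]<125)&(h[...,1]>120)&(abs(x-.49)<.1)&(abs(y+.2)<.1)&(z>.15)
p=W[b];print("scene blue",len(p),rect(p),np.percentile(p[:,2],[1,50,99]).round(4))
v,u=np.where(b);print(u.mean(),v.mean())
a=cv2.resize(f["image"][:,:,::-1],(400,300));v0=max(0,int(v.mean())-60);u0=max(0,int(u.mean())-80);s=cv2.resize(g["image"][v0:v0+120,u0:u0+160,::-1],(400,300))
cv2.imwrite("pics/h1.png",np.hstack([a,s]))
```

```text
at 13.71 [0.4875 0.1527 0.0706] [-3.141e+00 -1.000e-03  7.800e-02] F [0.2 0.4 0.6] op 0.65 g 0.0 nose 0.011
grip 14.05 [0.4875 0.1527 0.0706] [-3.141e+00 -1.000e-03  7.800e-02] F [-0.3 -0.4  4. ] op 0.347 g 40.4 nose 0.011
up 16.06 [0.4866 0.1523 0.2593] [3.141e+00 2.000e-03 7.900e-02] F [ 1.  -0.2 -2.1] op 0.343 g 39.9 nose 0.011
over 17.93 [ 0.4901 -0.2011  0.2601] [ 3.142 -0.     0.017] F [-0.1 -0.4 -1.4] op 0.344 g 39.8 nose 0.011
wrist blue 16615 (array([ 490.2, -195. ]), array([ 56.7, 107.6]), 2.0) [0.2031 0.278  0.2796]
scene blue 325 (array([ 461.3, -184.1]), array([ 63.6, 149.9]), 78.4) [0.1966 0.2433 0.6331]
243.29846153846154 219.20307692307694
```

View pics/h1.png

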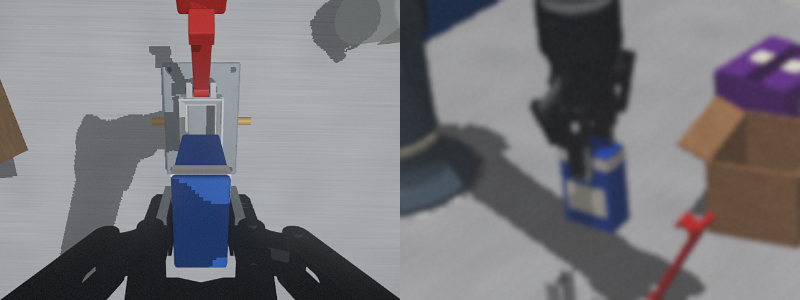

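The cartridge hangs upright in the jaws, in both the wrist view (left) and the scene crop (right). Before lowering I measure its in-hand offset and tilt.

Run:
```python
from h import *
f,W,h=snap("wrist"); x,y,z=np.moveaxis(W,-1,0)
b=(h[...,0]>100)&(h[...,0]<130)&(h[...,1]>120)&(abs(x-.49)<.06)&(abs(y+.2)<.025)
t=W[b&(z>.272)]; print("top",len(t),rect(t),np.median(t[:,2]).round(4))
A=np.c_[t[:,:2],np.ones(len(t))];print("top slope",np.linalg.lstsq(A,t[:,2],rcond=None)[0][:2].round(3))
q=W[b&(z<.262)&(z>.19)];A=np.c_[q[:,1:],np.ones(len(q))];c=np.linalg.lstsq(A,q[:,0],rcond=None)[0];print("front",len(q),c.round(3),"x at z.21/.27:",c@[-.2017,.21,1],c@[-.2017,.27,1])
for z0 in(.2,.22,.24,.26):
    e=q[abs(q[:,2]-z0)<.006]; print(z0,len(e),np.percentile(e[:,1],[1,99]).round(4) if len(e) else "")
st()
```

```text
top 13230 (array([ 490.2, -201.7]), array([57. , 44.9]), 1.6) 0.2781
top slope [0.002 0.014]
front 3324 [-0.014 -0.     0.515] x at z.21/.27: 0.5179296364708021 0.517911314038465
0.2 260 [-0.2147 -0.1872]
0.22 494 [-0.2148 -0.187 ]
0.24 712 [-0.2151 -0.1869]
0.26 616 [-0.2149 -0.1869]
 18.07 [ 0.49   -0.2016  0.26  ] [ 3.142 -0.     0.016] F [ 0.2  0.8 -1.1] op 0.345 g 39.8 nose 0.011
```

The cartridge is centred on the seat to within 1 mm and upright, with its underside 66 mm below the TCP. I lower it with contact sensing.

Run:
```python
from h import *
robot.move_straight([*D,.150],vel=.12); st()
print(robot.move_straight([*D,.094],vel=.04,contact_N=8)); st("low")
print(robot.move_straight([*D,.084],vel=.015,contact_N=6)); st("seat")
f,W,h=snap("wrist","ws.png"); x,y,z=np.moveaxis(W,-1,0)
b=(h[...,0]>100)&(h[...,0]<130)&(h[...,1]>120)&(abs(x-.49)<.06)&(abs(y+.2)<.025)&(z>.09)
print("top z",np.percentile(W[b][:,2],[20,50,80]))
```

```text
19.14 [ 0.4906 -0.2019  0.1507] [ 3.141e+00 -1.000e-03  1.600e-02] F [ 0.7 -0.4 -2. ] op 0.345 g 39.8 nose 0.011
False
low 20.69 [ 0.4902 -0.2018  0.0943] [ 3.141e+00 -1.000e-03  1.600e-02] F [ 0.3  0.7 -1.6] op 0.34 g 39.8 nose 0.011
True
seat 21.22 [ 0.4899 -0.2017  0.0866] [3.142e+00 1.000e-03 1.600e-02] F [-1.1  0.2  4. ] op 0.345 g 40.6 nose 0.011
top z [0.10419103 0.10469359 0.10517936]
```

Seated: top at 104.5 mm and contact felt at the expected height. I release it, then swing the hook from behind along its arc.

Run:
```python
from h import *
N=.011;hz=.111
P=lambda dx,z: loc(D,DY,dx,0.0005,z)
robot.grip(.62); robot.move_straight([*D,.31],vel=.15); st("released")
f,W,h=snap("wrist"); x,y,z=np.moveaxis(W,-1,0)
b=(h[...,0]>100)&(h[...,0]<130)&(h[...,1]>120)&(abs(x-.49)<.06)&(abs(y+.2)<.025)&(z>.098)
print("cart",rect(W[b]),np.median(W[b][:,2]))
robot.grip(0); robot.move_straight(P(.172,.31),vel=.25); robot.move_straight(P(.172,.195+N),vel=.2); st("behind")
robot.move_straight(P(.056+.0145,.200+N),vel=.1); st("upright")
r=.1
for th in(1.35,1.1,.85,.6,.4,.2,.08):
    if th<.5: r=.09
    u=.056-r*np.cos(th)+.0035*np.sin(th)+.011; zz=hz+r*np.sin(th)+.0035*np.cos(th)
    robot.move_straight(P(u,zz+N),vel=.08); st(th)
print(robot.move_straight(P(u-.001,.1145+N-.012),vel=.02,contact_N=15)); st("press")
```

```text
released 23.26 [ 0.4895 -0.2016  0.3091] [-3.14   0.004  0.016] F [ 0.5  0.3 -0. ] op 0.623 g 0.0 nose 0.011
cart (array([ 490. , -200.4]), array([55.2, 49.7]), 1.1) 0.10471061213849255
behind 25.37 [ 0.6623 -0.1988  0.2076] [3.142 0.    0.015] F [ 0.1 -0.1  0.8] op -0.0 g 0.0 nose 0.011
upright 26.53 [ 0.5641 -0.2004  0.2175] [ 3.138 -0.01   0.016] F [ 0.6  0.5 18.7] op 0.0 g 0.0 nose 0.011
1.35 26.98 [ 0.5376 -0.2006  0.2202] [-3.141e+00  3.000e-03  1.500e-02] F [ 0.2 -0.9  0.2] op -0.002 g 0.0 nose 0.011
1.1 27.44 [ 0.5147 -0.2008  0.2125] [-3.141e+00  2.000e-03  1.500e-02] F [ 0.3 -0.2  0.4] op -0.003 g 0.0 nose 0.011
0.85 27.9 [ 0.4937 -0.2012  0.1995] [-3.141e+00  2.000e-03  1.500e-02] F [0.2 0.2 0. ] op -0.001 g 0.0 nose 0.011
0.6 28.36 [ 0.4764 -0.2014  0.1812] [-3.141e+00  2.000e-03  1.500e-02] F [ 0.6 -0.2 -0. ] op -0.001 g 0.0 nose 0.011
0.4 28.77 [ 0.4754 -0.2013  0.1599] [-3.14e+00  3.00e-03  1.60e-02] F [-0.5 -0.1 -0. ] op -0.001 g 0.0 nose 0.011
0.2 29.15 [ 0.4693 -0.2015  0.1432] [-3.141e+00  3.000e-03  1.600e-02] F [ 0.2 -0.7  0.6] op -0.001 g 0.0 nose 0.011
0.08 29.43 [ 0.4673 -0.2015  0.1325] [-3.141e+00  3.000e-03  1.600e-02] F [-0.2 -0.4  0.2] op 0.005 g 0.0 nose 0.011
True
press 29.98 [ 0.4675 -0.2016  0.1255] [3.142e+00 2.000e-03 1.500e-02] F [-2.9  0.6  6.7] op -0.001 g 3.8 nose 0.011
```

The press stopped exactly at closed-bar height, after a brief upward force near upright. I check from above.

Run:
```python
from h import *
robot.move_straight([.4675,-.2016,.30],vel=.2)
robot.move_straight([.42,-.2016,.33],vel=.2)
f,W,h=snap("wrist","wf.png"); x,y,z=np.moveaxis(W,-1,0); st()
red=((h[...,0]<6)|(h[...,0]>174))&(h[...,1]>150)&(abs(x-.48)<.12)&(abs(y+.2)<.03)&(z>.08)
p=W[red]; print(len(p),rect(p),np.percentile(p[:,2],[2,50,98])); A=np.c_[p[:,0],np.ones(len(p))]
t=p[(abs(p[:,1]+.2012)<.006)&(p[:,0]<.535)];print("bar slope",np.polyfit(t[:,0],t[:,2],1))
b=(h[...,0]>100)&(h[...,0]<130)&(h[...,1]>120)&(abs(x-.49)<.06)&(abs(y+.2)<.025)&(z>.09);print("blue",rect(W[b]),np.median(W[b][:,2]))
g=snap("scene")[0]["image"][170:340,150:380,::-1]
cv2.imwrite("pics/f1.png",np.hstack([cv2.resize(f["image"][:,:,::-1],(400,300)),cv2.resize(g,(400,300))]))
```

```text
31.48 [ 0.4201 -0.2014  0.3291] [-3.14e+00  3.00e-03  1.60e-02] F [-0.2 -0.4  0.3] op 0.002 g 0.0 nose 0.011
3618 (array([ 482.6, -201.4]), array([141.4,  28.7]), 1.4) [0.11367877 0.11537541 0.12001495]
bar slope [0.00113478 0.11474707]
blue (array([ 473.9, -201.2]), array([87.8, 42.4]), 0.7) 0.10491673053631001
```

View pics/f1.png

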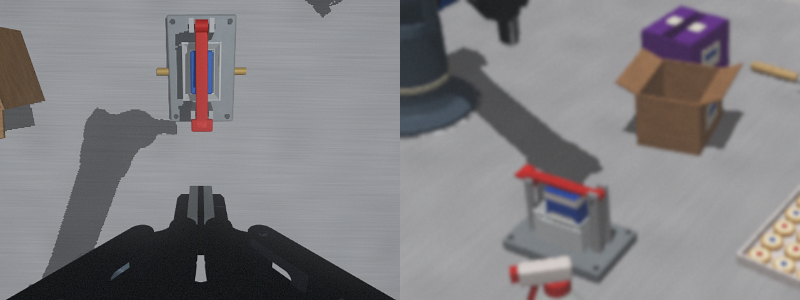

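The hook bar is level (slope 0.001, top at 115 mm) over the seated cartridge (top 104.9 mm), with its nose in the catch. The robot is clear, so I hand in.

```bash
python3 -c "
from plant import robot
print(robot.close_job())"
```

```text
the job is handed in; nothing more can be done
None
```

The job is handed in: both flaps are folded out to about 2.7 rad, the cartridge is fully home in the dock pocket, and the red hook arm is level in its catch; the judge's verdict was not shown.

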